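# Heft the transducer: heavy or light backing

## Task

Lift the loose lid off the covered parts tray and lay it knob up on the middle of the black mat. Then lift the transducer just clear of the tray's floor, hold it still a moment to feel whether it is a heavy (tungsten-backed) or a light (air-backed) one, and set it down, not dropped, upright in the middle of the shallow square tray if heavy or of the shallow round dish if light. Keep it upright and leave everything else where it is.

Things in the scene. Friction and masses are not known exactly. Their poses are not given: they have to be found in the camera images.
- tray: covered parts tray: stainless open box, 146 (x) x 186 (y) x 68 mm tall, walls and floor 3 mm, fixed to the bench. Origin: centre of its underside, z up. The transducer stands inside, within 20 mm (x) and 30 mm (y) of the centre, hidden until the lid is off; the adaptor stands in its +x +y corner
- lid: loose stainless lid on the tray, long side along the tray's: plate 158 (x) x 198 (y) x 3 mm, its skirt reaches 6 mm below the plate, about 3 mm outside the tray's walls. Origin: centre of the plate's underside, z up (68 mm above the bench on the tray, 9 mm when on the mat). Mid-lid a round black knob 28 mm across, from 13 to 33 mm above the origin, on a 14 mm stem. 250 g
- mat: flat black rubber mat, 200 mm along x, 240 mm along y, 3 mm thick, fixed to the bench; origin under its centre
- probe: ultrasonic transducer: sealed upright steel can 39 mm across, 52 mm tall (lowest 9 mm a black face cap 41 mm across), with a 17 mm wide brass connector on top, 63 mm tall in all. Origin: centre of its underside, z up. Its weight cannot be seen: a light one (air backing) is 140 to 160 g, a heavy one (tungsten backing) 320 to 380 g
- square_tray: shallow open square steel tray, 120 x 120 mm, 22 mm tall, walls and floor 3 mm, fixed to the bench; origin under its centre. For the heavy, tungsten-backed transducers
- round_dish: shallow open round steel dish, 120 mm across, 22 mm tall, wall and floor 3 mm, fixed to the bench; origin under its centre. For the light, air-backed transducers
- adaptor: bystander: a small steel cable adaptor standing loose in a corner of the covered tray (15 mm across, 24 mm tall; origin under its centre)
- mouse: bystander: a computer mouse, 112 x 60 x 34 mm
- pen_cup: bystander: a pen cup, 72 mm across, 160 mm tall with its pens
- step_block: bystander: a small aluminium step block, 72 x 26 x 48 mm
- board: bystander: a bare circuit board, 110 x 75 x 25 mm
- gel_bottle: bystander: a white bottle, 48 mm across, 135 mm tall
- driver: bystander: a screwdriver 190 mm long

How it is judged:
By the outcome, as a careful person would: the job done as asked, in the order asked, and still so for the second after the job is handed in, with the robot touching nothing.
It also fails if it takes over 61 s, if anything falls off the work surface, if the arm or the gripper's body presses on something with over 40 N, if the wrist force passes 120 N, or if a joint passes its speed limit or range.

## Robot

A 7-joint arm with a two-finger parallel gripper is mounted at the origin on the work surface. World frame = base frame: x ahead of the robot, y to its left, z up, the work surface at z = 0. Lengths are in m, angles in rad, forces in N, time in s.
With the tool pointing down it reaches from about 0.4 to 0.85 m from the base axis. Payload 6.9 kg.
Tool frame: the origin (TCP) lies midway between the tips of the shut fingers; the grasp point (between the pads) lies 19 mm behind it; z points along the fingers, y is the line along which they close (so a half turn about z gives the same grasp; the last joint's range is limited). The gripper opens to 85 mm and grips with 20 to 120 N. Pads are 22 mm wide; open, the fingers measure 114 mm over their backs; the gripper's body (76 mm by 85 mm) begins 54 mm behind the grasp point. The pads swing forward as they close: fully open they stand 13 mm farther back than shut.
Start: joints at [1.323, 0.507, -0.238, 1.5, 0.126, 1.149, -0.155], TCP at [0.216, -0.587, 0.231] pointing down, gripper open.
Joint ranges: [-3.08, 3.08], [-0.24, 2.05], [-1.43, 1.35], [0, 2.5], [-1.52, 4.66], [0.17, 1.96], [-2.89, 2.89]. Speed limits (rad/s): [2.39, 2.39, 3.14, 3.14, 3.14, 3.14, 3.14].

## Interface

Orientations are given as a 3x3 rotation matrix whose columns are the frame's x, y, z axes.
In Python, from plant import bot, cam gives the robot as it stands (bot), with the cameras (cam).
- The arm moves only by the shell command python3 jog.py 'ROWS' [OPENING] [FORCE]. ROWS is rows parted by semicolons, their numbers by spaces, 1 to 8 of them, each of 6 numbers: dx, dy, dz in m, then a rotation vector rx, ry, rz in rad; each row shifts and turns the commanded pose from where the row before left it, along the tool's axes as they then stand; what a row does not reach is not made up. A row lasts 1/12 s, in which the tool goes at most 0.0417 m and 0.125 rad, less where a joint would pass 70% of its speed; a pose out of reach is approached as far as the arm can. OPENING is the finger opening in m, set as the command begins (- or left out keeps the last). The fingers move at their own pace and stop on an object; FORCE is the grip in N (left out, the last holds). Time passes only in rows, so rows that do not move let the fingers close. It prints the time, the measured TCP pose, the force, the opening and the grip force at its end.
- bot.get_state(): the state, without advancing time (a new reading comes with each control period).
- cam.snapshot(name): name is "scene" or "top" or "wrist"; returns a dict with "image" (480x640x3 uint8, blue, green, red), "range_z" (480x640 float32, m along the optical axis (not along the pixel's ray), 0 where there is no reading), "fx", "fy", "cx", "cy" (pixels), "origin" and "rotation" of the camera in the world; the wrist camera has in their place "T_tool_cam" (4x4, takes a point from camera to tool coordinates, whose origin is the TCP and whose axes are the flange's). Camera axes: x right, y up, looking along -z (the intrinsics and any distortion apply to the point x, -y, -z); pixel columns grow to the right and rows downward; lengths in m; the calibration is good to about 2 mm. A picture is of the moment at which its call begins: read the wrist's pose just before it.
- bot.sign_off(): hands the job in; it is judged then, once.
The state is a dict: "time": time; "joints": joint angles; "dq": joint speeds; "tau": joint torques, N m; "tcp_pos": TCP position; "orientation": TCP orientation; "ft_force": force on the tool from outside, world axes, zero at the start; "moment": the same for the moment, N m; "grip_width": finger opening in m; "grip_force": force on a finger pad.
Only numpy, scipy, OpenCV 4.12 (cv2) and the standard library are available. Lean on these libraries where they do the work, as an engineer would, in place of code of your own. Each camera call takes 0.05 s, during which the arm holds its last target. There are 200 camera calls.

## Working session

There is one attempt and no reset: what is moved stays moved. The work goes in short steps, Python scripts to look and compute and a shell command to move; the robot and the scene stay as the last step left them, time stands still between calls to the robot, and variables do not carry over. Pictures are saved under pics/ and viewed, at most 10 in all, crops included, and the job is handed in when it is done.

```bash
ls; mkdir -p pics
cat > h.py <<'E'
import numpy as np, cv2
from plant import bot, cam
def snap(n):
    s=bot.get_state(); d=cam.snapshot(n)
    if n=="wrist":
        T=np.eye(4);T[:3,:3]=s["orientation"];T[:3,3]=s["tcp_pos"];T=T@d["T_tool_cam"]
        d["rotation"]=T[:3,:3];d["origin"]=T[:3,3]
    d["rotation"]=np.array(d["rotation"]);d["origin"]=np.array(d["origin"]);return d
def cloud(d):
    z=d["range_z"];v,u=np.mgrid[:480,:640]
    p=np.stack([(u-d["cx"])/d["fx"]*z,-(v-d["cy"])/d["fy"]*z,-z],-1)
    return p@d["rotation"].T+d["origin"]
def ray(d,u,v,h):
    r=d["rotation"]@np.array([(u-d["cx"])/d["fx"],-(v-d["cy"])/d["fy"],-1]);o=d["origin"]
    return o+r*(h-o[2])/r[2]
E
python3 - <<'E'
from h import *
for n in("scene","top"):
    d=snap(n);cv2.imwrite(f"pics/{n}0.png",d["image"]);print(n,[k for k in d],d["origin"],d["rotation"].round(3).tolist(),d["fx"],d["cx"],d["cy"])
    np.savez(f"{n}0.npz",**{k:v for k,v in d.items()})
print(bot.get_state())
E
```

```text
jog.py
pics
plant.py
scene ['image', 'range_z', 'fx', 'fy', 'cx', 'cy', 'origin', 'rotation'] [ 1.39820085 -0.13134002  1.02549008] [[0.216, -0.733, 0.645], [0.976, 0.175, -0.129], [-0.018, 0.657, 0.753]] 452.4993165642798 321.93074979885176 241.49760178007872
top ['image', 'range_z', 'fx', 'fy', 'cx', 'cy', 'origin', 'rotation'] [0.4563741  0.00528162 1.51777211] [[-0.026, 0.995, -0.098], [-0.999, -0.029, -0.021], [-0.024, 0.097, 0.995]] 490.5422927401825 325.6642840548311 240.39364778916092
{'time': 0.1, 'joints': array([ 1.32352616,  0.50825259, -0.2375205 ,  1.5010031 ,  0.12569654,
        1.14889198, -0.154815  ]), 'dq': array([-6.82621763e-06, -1.14270046e-03,  1.54305402e-03, -2.93423477e-03,
        3.73762399e-04,  9.39410727e-05, -3.03905815e-04]), 'tau': array([-5.61715642e-03, -6.21838903e+01, -2.19447747e+00, -2.50202125e+01,
        1.26457354e-02,  7.78622139e-03, -7.88972386e-06]), 'tcp_pos': array([ 0.21571469, -0.58613296,  0.23052722]), 'orientation': array([[ 9.38425341e-01,  3.45481631e-01, -5.67235648e-04],
       [ 3.45482095e-01, -9.38424203e-01,  1.46207246e-03],
       [-2.71884844e-05, -1.56801560e-03, -9.99998770e-01]]), 'ft_force': array([ 0.2029229 ,  1.05384034, -0.07334272]), 'moment': array([ 0.03587062,  0.00569512, -0.00434408]), 'grip_force': 0.0, 'grip_width': 0.08520546916426588}
```

View pics/top0.png

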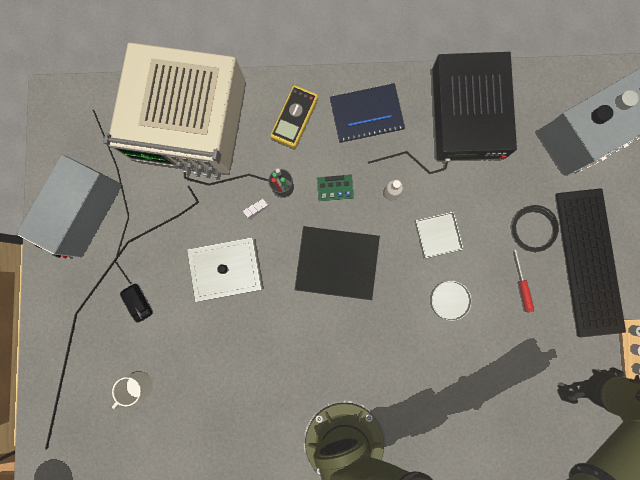

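View pics/scene0.png

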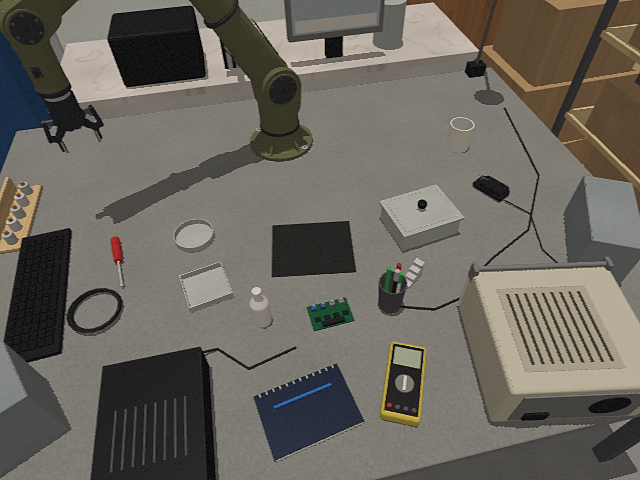

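The top view shows the lid at about (225,269) with its knob at (222,269), the mat at (337,263), the square tray at (439,235) and the round dish at (450,300). The scene view confirms the layout: the pen cup and step block are beyond the tray, and the gripper is on the far right.

```bash
cat > m.py <<'E'
from h import *
for n in("top","scene"):
    d=dict(np.load(f"{n}0.npz"));g=cv2.cvtColor(d["image"],6).astype(int)
    rois=dict(top=dict(lid=(180,230,270,308,.071,1),mat=(288,220,386,306,.003,0),sq=(410,205,468,262,.022,1),dish=(424,275,476,325,.022,1),knob=(212,259,233,279,.101,0)),
      scene=dict(lid=(370,180,470,252,.071,1),mat=(265,215,362,282,.003,0),sq=(174,258,238,315,.022,1),dish=(168,214,220,256,.022,1),knob=(414,197,430,212,.101,0)))[n]
    P=cloud(d)
    for k,(a,b,c,e,h,w) in rois.items():
        s=g[b:e,a:c]
        z=P[b:e,a:c,2]
        m=(s>165 if w else s<60)
        if k=='lid': m=(abs(z-.071)<.008)
        if k in('sq','dish'): m=m|((z>.012)&(z<.03))
        if k=='knob':m=(s<70)
        m=m.astype(np.uint8)
        cs,_=cv2.findContours(m,0,1);ct=max(cs,key=cv2.contourArea)[:,0]+[a,b]
        zz=P[ct[:,1],ct[:,0],2]
        hull=np.array([ray(d,u,v,h)[:2] for u,v in ct],np.float32)
        r=cv2.minAreaRect(hull);c2,rad=cv2.minEnclosingCircle(hull)
        print(n,k,np.round(r[0],4),np.round(r[1],4),round(r[2],2),'circ',np.round(c2,4),round(rad,4),'medz',np.median(z[m>0]).round(4))
E
python3 m.py
```

```text
top lid [0.5222 0.3402] [0.1579 0.1984] 9.02 circ [0.5225 0.3412] 0.125 medz 0.072
top mat [0.5366 0.0035] [0.236  0.1979] 81.08 circ [0.5368 0.0032] 0.153 medz 0.004
top sq [ 0.6121 -0.3097] [0.1202 0.124 ] 11.66 circ [ 0.6135 -0.3083] 0.0841 medz 0.0053
top dish [ 0.4112 -0.3357] [0.1201 0.1166] 88.47 circ [ 0.4122 -0.3353] 0.061 medz 0.0057
top knob [0.5225 0.3378] [0.0236 0.0203] 88.44 circ [0.5223 0.3377] 0.0137 medz 0.0997
scene lid [0.5259 0.343 ] [0.1634 0.2016] 9.1 circ [0.5238 0.3425] 0.1268 medz 0.0721
scene mat [0.5386 0.0099] [0.2375 0.2009] 81.2 circ [0.5379 0.0099] 0.1531 medz 0.0033
scene sq [ 0.618  -0.3038] [0.1291 0.1214] 11.75 circ [ 0.6171 -0.3055] 0.0861 medz 0.0074
scene dish [ 0.418  -0.3319] [0.1217 0.1216] 76.51 circ [ 0.4189 -0.3319] 0.0652 medz 0.0134
scene knob [0.5328 0.3412] [0.023  0.0349] 69.59 circ [0.5328 0.3412] 0.0185 medz 0.0987
```

```bash
cat > g.py <<'E'
import sys
from h import *
s=bot.get_state();R=s["orientation"];x,y,z,yaw=map(float,sys.argv[1:5])
a=np.deg2rad(yaw);G=np.array([[np.cos(a),np.sin(a),0],[np.sin(a),-np.cos(a),0],[0,0,-1]])
d=R.T@(np.array([x,y,z])-s["tcp_pos"])
print("tool delta",d.round(4),"rotvec",cv2.Rodrigues(R.T@G)[0].ravel().round(4),"rows",np.ceil(np.linalg.norm(d)/.0417))
E
python3 jog.py '.034 -.0195 0 0 0 .05;.034 -.0195 0 0 0 .05;.034 -.0195 0 0 0 .05;.034 -.0195 0 0 0 .05;.034 -.0195 0 0 0 0;.034 -.0195 0 0 0 0;.034 -.0195 0 0 0 0;.034 -.0195 0 0 0 0' 0.06 60
python3 g.py .523 .340 .2 9
python3 jog.py '.0105 -.04 0 0 0 0;.0105 -.04 0 0 0 0;.0105 -.04 0 0 0 0;.0105 -.04 0 0 0 0;.0105 -.04 0 0 0 0;.0105 -.04 0 0 0 0;.0105 -.04 0 0 0 0;.0105 -.04 0 0 0 0'
python3 jog.py '.0105 -.04 0 0 0 0;.0105 -.04 0 0 0 0;.0105 -.04 0 0 0 0;.0105 -.04 0 0 0 0;.0105 -.04 0 0 0 0;.0105 -.04 0 0 0 0;.0105 -.04 0 0 0 0'
python3 g.py .523 .340 .2 9
python3 - <<'E'
from h import *
d=snap("wrist");cv2.imwrite("pics/w1.png",d["image"]);np.savez("w1.npz",**d)
E
```

```text
time: 1.43
tcp_pos: [0.4816, -0.0456, 0.2312]
orientation: [[0.988, 0.152, -0.0], [0.152, -0.988, -0.0], [-0.0, 0.0, -1.0]]
ft_force: [0.3, 0.7, -0.5]
grip_width: 0.0599
grip_force: 0.0
time: 2.02
tcp_pos: [0.5117, 0.2422, 0.231]
orientation: [[0.988, 0.152, -0.0], [0.152, -0.988, -0.0], [-0.001, 0.0, -1.0]]
ft_force: [0.7, -0.8, -0.2]
grip_width: 0.0602
grip_force: 0.0
tool delta [ 0.026  -0.0949  0.031 ] rotvec [ 0.0003  0.0005 -0.0046] rows 3.0
```

View pics/w1.png

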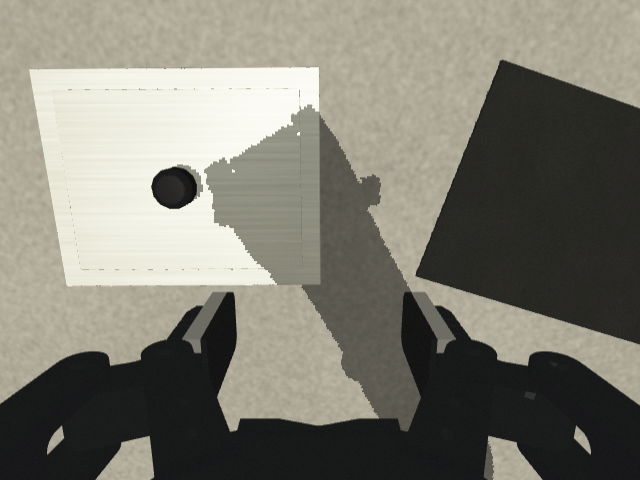

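The wrist view shows the whole lid, with the knob's top face at about (174,187) and the mat on the right. I'll locate the knob from this view.

```bash
python3 - <<'E'
from h import *
d=dict(np.load("w1.npz"));P=cloud(d);m=(abs(P[...,2]-.1)<.006);m[:130]=0;m[250:]=0;m[:,260:]=0;m[:,:100]=0
m=m.astype(np.uint8);c=max(cv2.findContours(m,0,1)[0],key=cv2.contourArea);(u,v),r=cv2.minEnclosingCircle(c)
print(u,v,r,ray(d,u,v,.101),2*r/d["fx"]*(d["origin"][2]-.101))
m=(abs(P[...,2]-.071)<.006);m[:,400:]=0;m[300:]=0
c=max(cv2.findContours(m.astype(np.uint8),0,1)[0],key=cv2.contourArea)
print(cv2.minAreaRect(np.array([ray(d,*p[0],.071)[:2] for p in c],np.float32)),np.median(P[m][:,2]))
E
python3 g.py .523 .340 .2 9
```

```text
172.42628479003906 187.7039337158203 21.82921600341797 [0.52571858 0.34101284 0.101     ] 0.02873858835623858
((0.5246061086654663, 0.3426719903945923), (0.1577666699886322, 0.19786380231380463), 9.07925796508789) 0.07232107581054262
tool delta [ 0.0264 -0.0837  0.0319] rotvec [-0.0076 -0.0009  0.0052] rows 3.0
```

```bash
python3 jog.py '.009 -.028 .01 0 0 0;.009 -.028 .01 0 0 0;.009 -.028 .01 0 0 0;0 0 0 0 0 0;0 0 0 0 0 0;0 0 0 0 0 0'
python3 g.py .5245 .3405 .077 9
python3 - <<'E'
from h import *
d=snap("wrist");cv2.imwrite("pics/w2.png",d["image"]);P=cloud(d);m=(abs(P[...,2]-.1)<.005)
m=m.astype(np.uint8)
for c in cv2.findContours(m,0,1)[0]:
    (u,v),r=cv2.minEnclosingCircle(c)
    if r>8:print(u,v,r,ray(d,u,v,.101),2*r/d["fx"]*(d["origin"][2]-.101))
E
```

```text
time: 2.57
tcp_pos: [0.5259, 0.3267, 0.2008]
orientation: [[0.988, 0.152, -0.001], [0.152, -0.988, -0.001], [-0.001, 0.001, -1.0]]
ft_force: [0.6, -0.6, 1.0]
grip_width: 0.0596
grip_force: 0.0
tool delta [ 0.0009 -0.014   0.1238] rotvec [ 0.001   0.001  -0.0043] rows 3.0
291.1875 237.625 22.434465408325195 [0.52613091 0.3426519  0.101     ] 0.02626807299657515
```

```bash
python3 jog.py '.002 -.015 .01 0 0 0;0 0 .038 0 0 0;0 0 .038 0 0 0;0 0 .025 0 0 0;0 0 .0128 0 0 0;0 0 0 0 0 0;0 0 0 0 0 0'
python3 g.py .5255 .3415 .077 9
```

```text
time: 3.2
tcp_pos: [0.5261, 0.3414, 0.0778]
orientation: [[0.989, 0.151, -0.0], [0.151, -0.989, -0.001], [-0.0, 0.001, -1.0]]
ft_force: [1.0, -0.2, 0.8]
grip_width: 0.0602
grip_force: 0.0
tool delta [-0.0005 -0.0002  0.0008] rotvec [ 0.0007  0.0003 -0.0058] rows 1.0
```

```bash
python3 jog.py '0 0 0 0 0 0;0 0 0 0 0 0;0 0 0 0 0 0;0 0 0 0 0 0;0 0 0 0 0 0;0 0 0 0 0 0;0 0 0 0 0 0;0 0 0 0 0 0' 0.01 60
python3 jog.py '0 0 -.01 0 0 0;0 0 -.03 0 0 0;0 0 -.03 0 0 0;0 0 -.03 0 0 0;0 0 0 0 0 0;0 0 0 0 0 0'
python3 g.py .537 .0045 .178 -9
```

```text
time: 3.87
tcp_pos: [0.5266, 0.3431, 0.0796]
orientation: [[0.988, 0.152, 0.003], [0.152, -0.988, 0.001], [0.003, -0.001, -1.0]]
ft_force: [0.1, -1.2, 6.3]
grip_width: 0.025
grip_force: 58.6
time: 4.37
tcp_pos: [0.5264, 0.3434, 0.1803]
orientation: [[0.988, 0.152, 0.004], [0.152, -0.988, 0.003], [0.004, -0.002, -1.0]]
ft_force: [0.0, -0.3, -3.5]
grip_width: 0.0251
grip_force: 59.6
tool delta [-0.0411  0.3365  0.0015] rotvec [-0.0025 -0.0039  0.3098] rows 9.0
```

```bash
python3 jog.py '-.003 .024 0 0 0 0;-.005 .04 0 0 0 0;-.005 .04 0 0 0 0;-.005 .04 0 0 0 0;-.005 .04 0 0 0 0;-.005 .04 0 0 0 0;-.005 .04 0 0 0 0;-.005 .04 0 0 0 0'
python3 jog.py '-.003 .0325 0 0 0 0;0 0 0 0 0 .1;0 0 0 0 0 .11;0 0 0 0 0 .103;0 0 0 0 0 0;0 0 0 0 0 0;0 0 0 0 0 0'
python3 g.py .537 .0045 .178 -9
python3 - <<'E'
from h import *
for n in("top","scene"):
    d=snap(n);cv2.imwrite(f"pics/{n}2.png",d["image"]);P=cloud(d);
    m=(abs(P[...,0]-.537)<.14)&(abs(P[...,1])<.15)&(abs(P[...,2]-.17)<.012)
    print(n,m.sum(),np.median(P[m],0))
    if m.sum()>100:
        A=np.c_[P[m][:,:2]-[.537,.0045],np.ones(m.sum())];print(np.linalg.lstsq(A,P[m][:,2],rcond=None)[0])
        print(cv2.minAreaRect(P[m][:,:2].astype(np.float32)))
d=snap("wrist");cv2.imwrite("pics/w3.png",d["image"])
a=cv2.imread("pics/scene2.png")[100:340,170:490];a=cv2.resize(a,None,fx=1.2,fy=1.2);b=cv2.resize(d["image"],(384,288));cv2.imwrite("pics/c2.png",np.hstack([a,b]))
E
```

```text
time: 5.03
tcp_pos: [0.5331, 0.0342, 0.1766]
orientation: [[0.988, 0.152, -0.002], [0.152, -0.988, -0.0], [-0.002, -0.0, -1.0]]
ft_force: [1.6, -0.1, -1.9]
grip_width: 0.0253
grip_force: 59.6
time: 5.62
tcp_pos: [0.5359, 0.0041, 0.177]
orientation: [[0.988, -0.156, -0.001], [-0.156, -0.988, -0.0], [-0.001, 0.0, -1.0]]
ft_force: [0.3, -0.1, -1.8]
grip_width: 0.0251
grip_force: 59.7
tool delta [ 0.001  -0.0006 -0.001 ] rotvec [0.0002 0.0011 0.0008] rows 1.0
top 1107 [0.52880615 0.0722593  0.16972764]
[-0.00346071 -0.00384417  0.16982221]
((0.5313741564750671, 0.0022974759340286255), (0.19839264452457428, 0.1575983315706253), 81.42469787597656)
scene 2702 [0.5533942  0.00316653 0.16930356]
[-0.01260571  0.00117995  0.16928   ]
((0.5344433188438416, 0.0059911757707595825), (0.1965799480676651, 0.16265863180160522), 81.16551208496094)
```

View pics/c2.png

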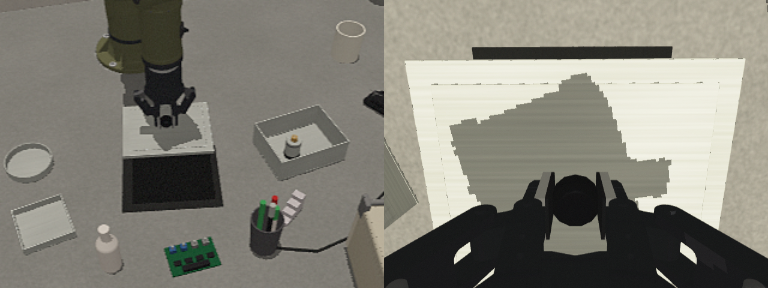

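The lid hangs level and aligned over the mat, and the tray is open with the probe visible at about (292,148) in the crop. Now I'll shift 5 mm and lower it.

```bash
python3 jog.py '.0046 -.0033 .03 0 0 0;0 0 .038 0 0 0;0 0 .038 0 0 0;0 0 .03 0 0 0;0 0 .012 0 0 0;0 0 .005 0 0 0;0 0 .002 0 0 0;0 0 0 0 0 0'
python3 g.py .541 .0065 .019 -9
```

```text
time: 6.43
tcp_pos: [0.5419, 0.0065, 0.0229]
orientation: [[0.987, -0.159, 0.001], [-0.159, -0.987, 0.0], [0.001, -0.0, -1.0]]
ft_force: [0.3, -0.0, -2.0]
grip_width: 0.025
grip_force: 59.8
tool delta [-0.0009  0.0002  0.0039] rotvec [-0.0003 -0.0007 -0.0026] rows 1.0
```

```bash
python3 jog.py '0 0 .002 0 0 0;0 0 .001 0 0 0;0 0 .001 0 0 0;0 0 .001 0 0 0;0 0 0 0 0 0;0 0 0 0 0 0'
```

```text
time: 6.93
tcp_pos: [0.5424, 0.0063, 0.0204]
orientation: [[0.987, -0.16, 0.004], [-0.16, -0.987, -0.001], [0.004, -0.0, -1.0]]
ft_force: [-5.6, -0.6, 19.9]
grip_width: 0.0257
grip_force: 61.9
```

```bash
python3 jog.py '0 0 -.001 0 0 0;0 0 -.001 0 0 0;0 0 0 0 0 0;0 0 0 0 0 0;0 0 0 0 0 0;0 0 0 0 0 0' 0.06
python3 jog.py '0 0 -.02 0 0 0;0 0 -.04 0 0 0;0 0 -.04 0 0 0;0 0 -.04 0 0 0;0 0 -.03 0 0 0;0 0 -.02 0 0 0;0 0 0 0 0 0'
python3 g.py .5245 .30 .21 9
python3 - <<'E'
from h import *
for n in("top","scene"):
    d=snap(n);P=cloud(d)
    m=(abs(P[...,0]-.537)<.14)&(abs(P[...,1])<.15)&(abs(P[...,2]-.012)<.004)&(cv2.cvtColor(d["image"],6)>90)
    print(n,m.sum(),np.median(P[m],0),cv2.minAreaRect(P[m][:,:2].astype(np.float32)))
E
```

```text
time: 7.43
tcp_pos: [0.5414, 0.0063, 0.0194]
orientation: [[0.987, -0.16, -0.0], [-0.16, -0.987, 0.0], [-0.0, -0.0, -1.0]]
ft_force: [-0.2, 0.6, -0.2]
grip_width: 0.0599
grip_force: 0.0
time: 8.02
tcp_pos: [0.5436, 0.0067, 0.214]
orientation: [[0.987, -0.16, 0.008], [-0.16, -0.987, 0.0], [0.008, -0.001, -1.0]]
ft_force: [0.1, -0.6, 0.4]
grip_width: 0.0601
grip_force: 0.0
tool delta [-0.0657 -0.2865  0.0039] rotvec [-2.000e-04 -7.700e-03 -3.175e-01] rows 8.0
top 474 [0.52384072 0.08072757 0.01210579] ((0.5327303409576416, 0.004899322986602783), (0.26612553000450134, 0.29510626196861267), 2.347573757171631)
scene 2353 [0.54660607 0.00362684 0.0127438 ] ((0.5382554531097412, 0.009447343647480011), (0.19952718913555145, 0.16292878985404968), 81.08393859863281)
```

```bash
python3 jog.py '-.012 -.037 0 0 0 0;-.012 -.037 0 0 0 0;-.012 -.037 0 0 0 0;-.012 -.037 0 0 0 0;-.012 -.037 0 0 0 0;-.012 -.037 0 0 0 0;-.012 -.037 0 0 0 0;-.006 -.037 0 0 0 0'
python3 jog.py '0 -.02 0 0 0 0;0 0 0 0 0 -.1;0 0 0 0 0 -.11;0 0 0 0 0 -.108;0 0 0 0 0 0;0 0 0 0 0 0'
cat > p.py <<'E'
from h import *
d=snap("wrist");cv2.imwrite("pics/w4.png",d["image"]);np.savez("w4.npz",**d);P=cloud(d)
g=cv2.cvtColor(d["image"],cv2.COLOR_BGR2HSV)
for nm,m,h in(("brass",(P[...,2]>.058)&(P[...,2]<.075)&(np.hypot(P[...,0]-.5235,P[...,1]-.3415)<.055),.066),("can",(abs(P[...,2]-.055)<.005)&(np.hypot(P[...,0]-.5235,P[...,1]-.3415)<.06),.055)):
    for c in cv2.findContours(m.astype(np.uint8),0,1)[0]:
        (u,v),r=cv2.minEnclosingCircle(c)
        if r>5:print(nm,u,v,r,ray(d,u,v,h),2*r/d["fx"]*(d["origin"][2]-h))
E
python3 p.py
```

```text
time: 8.78
tcp_pos: [0.4975, 0.3146, 0.2075]
orientation: [[0.987, -0.158, -0.003], [-0.158, -0.987, -0.002], [-0.003, 0.002, -1.0]]
ft_force: [0.7, -0.6, 0.6]
grip_width: 0.06
grip_force: 0.0
time: 9.28
tcp_pos: [0.5025, 0.3321, 0.2078]
orientation: [[0.988, 0.154, -0.003], [0.154, -0.988, -0.001], [-0.003, 0.001, -1.0]]
ft_force: [0.6, -0.6, 0.2]
grip_width: 0.0597
grip_force: 0.0
brass 339.2790832519531 180.32557678222656 12.10707950592041 [0.53639581 0.32219199 0.066     ] 0.01661543973995626
can 338.7595520019531 178.614501953125 27.64244842529297 [0.53630049 0.32199677 0.055     ] 0.03940054171269838
```

View pics/w4.png

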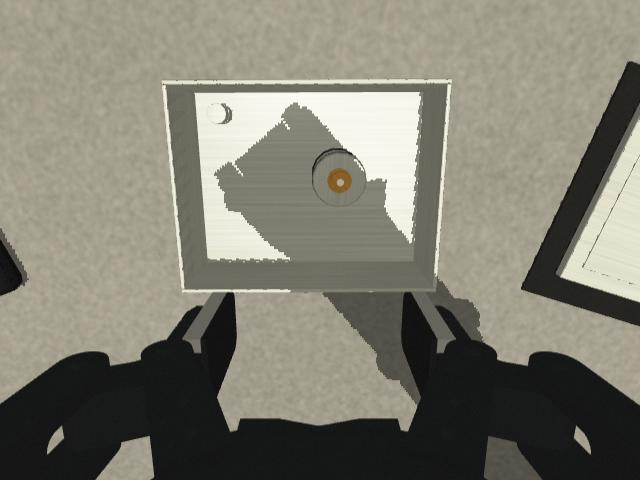

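The open tray shows the probe's connector at (339,180) and the adaptor at (220,113). The fingers fit along the tray's long side.

```bash
python3 g.py .5364 .322 .017 9
python3 jog.py '.032 .0155 .02 0 0 0;0 0 .03 0 0 0;0 0 .03 0 0 0;0 0 .02 0 0 0;0 0 0 0 0 0;0 0 0 0 0 0'
python3 g.py .5364 .322 .017 9; python3 p.py
```

```text
tool delta [0.0322 0.0151 0.1911] rotvec [ 0.0007  0.0021 -0.0032] rows 5.0
time: 9.83
tcp_pos: [0.5364, 0.3219, 0.1086]
orientation: [[0.988, 0.155, -0.002], [0.155, -0.988, -0.001], [-0.002, 0.001, -1.0]]
ft_force: [0.7, -0.4, 1.3]
grip_width: 0.0596
grip_force: 0.0
tool delta [ 0.0002 -0.0001  0.0916] rotvec [ 0.001   0.0024 -0.0011] rows 3.0
brass 317.0 271.1666564941406 18.276535034179688 [0.5375937  0.32210785 0.066     ] 0.016355920598139038
can 317.28912353515625 265.49713134765625 38.74013900756836 [0.53674557 0.32185227 0.055     ] 0.03672191063159605
```

```bash
cat > f.py <<'E'
from h import *
F=[];T=[]
for i in range(14):
    s=bot.get_state();F.append(s["ft_force"]);T.append(s["tau"]);cam.snapshot("wrist")
F=np.array(F);print(F.mean(0).round(3),F.std(0).round(3),np.mean(T,0).round(3)[[1,3]],s["tcp_pos"].round(4),s["time"])
E
python3 jog.py '0 0 .035 0 0 0;0 0 .035 0 0 0;0 0 .015 0 0 0;0 0 .0065 0 0 0;0 0 0 0 0 0;0 0 0 0 0 0;0 0 0 0 0 0'
python3 f.py
python3 jog.py '0 0 0 0 0 0;0 0 0 0 0 0;0 0 0 0 0 0;0 0 0 0 0 0;0 0 0 0 0 0;0 0 0 0 0 0;0 0 0 0 0 0;0 0 0 0 0 0' 0.02 50
```

```text
time: 10.47
tcp_pos: [0.5382, 0.3234, 0.0202]
orientation: [[0.988, 0.157, 0.003], [0.157, -0.988, 0.002], [0.003, -0.002, -1.0]]
ft_force: [-0.1, -0.8, 0.3]
grip_width: 0.0601
grip_force: 0.0
[0.3   0.214 0.004] [0.422 0.567 0.519] [-68.524 -17.227] [0.537  0.3224 0.0179] 11.1167
time: 11.83
tcp_pos: [0.5371, 0.3225, 0.0181]
orientation: [[0.988, 0.157, 0.0], [0.157, -0.988, 0.0], [0.0, -0.0, -1.0]]
ft_force: [-0.6, 0.7, 3.6]
grip_width: 0.0374
grip_force: 50.1
```

```bash
python3 jog.py '0 0 -.004 0 0 0;0 0 -.004 0 0 0;0 0 -.004 0 0 0;0 0 0 0 0 0;0 0 0 0 0 0;0 0 0 0 0 0;0 0 0 0 0 0;0 0 0 0 0 0'
python3 f.py
```

```text
time: 12.5
tcp_pos: [0.5369, 0.3223, 0.0298]
orientation: [[0.988, 0.157, -0.0], [0.157, -0.988, -0.0], [-0.0, 0.0, -1.0]]
ft_force: [-0.7, 0.3, -1.5]
grip_width: 0.0381
grip_force: 50.2
[ 0.122  0.209 -1.551] [0.573 0.483 0.437] [-69.06  -18.028] [0.537  0.3224 0.03  ] 13.15
```

It's about 1.55 N, so roughly 158 g: a light one. It goes in the round dish.

```bash
python3 jog.py '0 0 -.02 0 0 0;0 0 -.035 0 0 0;0 0 -.035 0 0 0;0 0 -.035 0 0 0;0 0 -.035 0 0 0;0 0 -.01 0 0 0;0 0 0 0 0 0;0 0 0 0 0 0'
python3 f.py
python3 g.py .415 -.3 .2 9
python3 - <<'E'
from h import *
d=snap("wrist");e=snap("scene")
cv2.imwrite("pics/c5.png",np.hstack([d["image"][::2,::2],e["image"][120:360,300:620]]))
E
```

```text
time: 13.87
tcp_pos: [0.5369, 0.3221, 0.1997]
orientation: [[0.988, 0.157, 0.0], [0.157, -0.988, -0.0], [0.0, 0.0, -1.0]]
ft_force: [0.9, 0.3, -3.3]
grip_width: 0.0381
grip_force: 50.6
[-0.044 -0.074 -1.736] [0.493 0.468 0.693] [-64.225 -24.529] [0.537  0.3224 0.1999] 14.5167
tool delta [-0.2183  0.5955 -0.    ] rotvec [ 0.     -0.      0.0007] rows 16.0
```

View pics/c5.png

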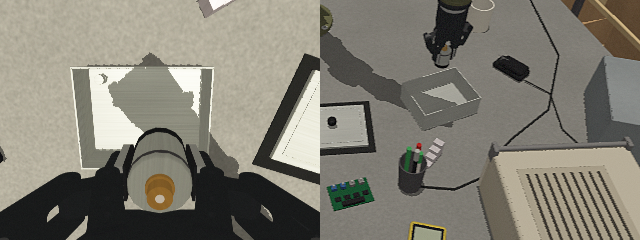

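The probe is held upright between the pads, and the adaptor is still in its corner. Now the carry.

```bash
python3 jog.py '-.007 .018 0 0 0 0;-.0136 .037 0 0 0 0;-.0136 .037 0 0 0 0;-.0136 .037 0 0 0 0;-.0136 .037 0 0 0 0;-.0136 .037 0 0 0 0;-.0136 .037 0 0 0 0;-.0136 .037 0 0 0 0'
python3 jog.py '-.0136 .037 0 0 0 0;-.0136 .037 0 0 0 0;-.0136 .037 0 0 0 0;-.0136 .037 0 0 0 0;-.0136 .037 0 0 0 0;-.0136 .037 0 0 0 0;-.0136 .037 0 0 0 0;-.007 .018 0 0 0 0'
python3 jog.py '-.04 .01 0 0 0 0;-.04 .01 0 0 0 0;0 0 0 0 0 0;0 0 0 0 0 0;0 0 0 0 0 0'
python3 g.py .415 -.3335 .2 9
cat > q.py <<'E'
from h import *
d=snap("wrist");cv2.imwrite("pics/w6.png",d["image"]);P=cloud(d)
m=(P[...,2]>.012)&(P[...,2]<.03)&(np.hypot(P[...,0]-.415,P[...,1]+.3335)<.075)
p=P[m];q=p[p[:,2]>.018]
print(len(q));A=np.c_[2*q[:,:2],np.ones(len(q))];s=np.linalg.lstsq(A,(q[:,:2]**2).sum(1),rcond=None)[0]
print("fit",s[:2],np.sqrt(s[2]+s[0]**2+s[1]**2),"circ",cv2.minEnclosingCircle(q[:,:2].astype(np.float32)))
E
python3 q.py
```

```text
time: 15.33
tcp_pos: [0.479, 0.0311, 0.2003]
orientation: [[0.988, 0.157, 0.001], [0.157, -0.988, -0.0], [0.001, 0.0, -1.0]]
ft_force: [1.0, -1.3, -1.5]
grip_width: 0.0378
grip_force: 50.6
time: 16.0
tcp_pos: [0.4204, -0.2623, 0.2002]
orientation: [[0.988, 0.152, -0.0], [0.152, -0.988, -0.003], [-0.001, 0.002, -1.0]]
ft_force: [0.7, -0.4, -1.4]
grip_width: 0.0382
grip_force: 50.7
time: 16.42
tcp_pos: [0.3468, -0.2893, 0.2004]
orientation: [[0.988, 0.156, 0.001], [0.156, -0.988, -0.001], [0.001, 0.001, -1.0]]
ft_force: [0.3, 1.3, -1.3]
grip_width: 0.038
grip_force: 50.7
tool delta [0.0605 0.0544 0.0005] rotvec [ 0.0007 -0.0011 -0.    ] rows 2.0
2389
fit [ 0.41524256 -0.33369922] 0.057917606019514574 circ ((0.41529014706611633, -0.3341277539730072), 0.06015870347619057)
```

View pics/w6.png

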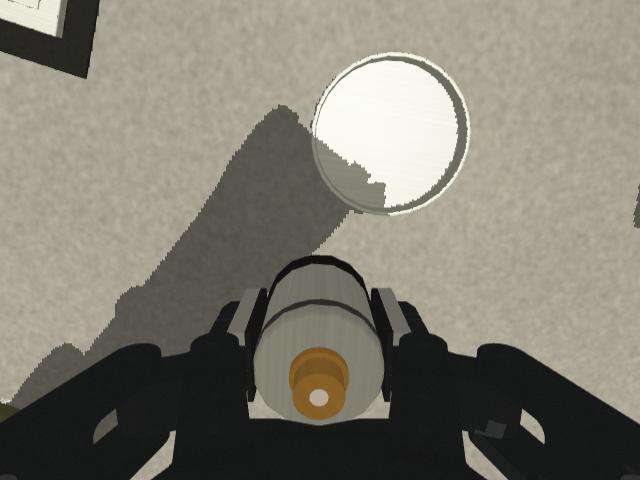

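The dish is at (391,133) and the probe hangs upright at (318,398). The dish fit gives (0.4153, -0.334).

```bash
python3 jog.py '.03 .027 .02 0 0 0;.0309 .0277 .02 0 0 0;0 0 .035 0 0 0;0 0 .035 0 0 0;0 0 .035 0 0 0;0 0 .02 0 0 0;0 0 .01 0 0 0;0 0 0 0 0 0'
python3 jog.py '0 0 0 0 0 0;0 0 0 0 0 0'
python3 g.py .4153 -.334 .018 9
```

```text
time: 17.13
tcp_pos: [0.4095, -0.3281, 0.0264]
orientation: [[0.987, 0.159, -0.002], [0.159, -0.987, 0.003], [-0.002, -0.003, -1.0]]
ft_force: [-0.4, 0.6, -2.3]
grip_width: 0.0379
grip_force: 50.7
time: 17.3
tcp_pos: [0.4106, -0.3301, 0.0298]
orientation: [[0.987, 0.158, 0.002], [0.158, -0.987, -0.001], [0.002, 0.002, -1.0]]
ft_force: [0.1, -0.1, -0.8]
grip_width: 0.0378
grip_force: 50.7
tool delta [0.004  0.0046 0.0118] rotvec [ 0.0017 -0.0019  0.0014] rows 1.0
```

```bash
python3 jog.py '.004 .0046 .004 0 0 0;0 0 .002 0 0 0;0 0 0 0 0 0;0 0 0 0 0 0;0 0 0 0 0 0'
python3 g.py .4153 -.334 .018 9
```

```text
time: 17.72
tcp_pos: [0.4138, -0.3338, 0.0226]
orientation: [[0.988, 0.157, 0.0], [0.157, -0.988, -0.0], [0.0, 0.0, -1.0]]
ft_force: [0.4, 0.3, -2.4]
grip_width: 0.0378
grip_force: 50.7
tool delta [0.0014 0.0004 0.0046] rotvec [ 0.0002 -0.0001  0.0005] rows 1.0
```

```bash
python3 jog.py '.0014 .0004 .002 0 0 0;0 0 .001 0 0 0;0 0 .001 0 0 0;0 0 0.0005 0 0 0;0 0 0 0 0 0;0 0 0 0 0 0'
python3 g.py .4153 -.334 .018 9
```

```text
time: 18.22
tcp_pos: [0.4154, -0.3338, 0.0181]
orientation: [[0.988, 0.157, 0.0], [0.157, -0.988, -0.0], [0.0, 0.0, -1.0]]
ft_force: [-0.5, 0.8, 2.8]
grip_width: 0.038
grip_force: 51.2
tool delta [-0.0001  0.0001  0.0001] rotvec [ 0.0001 -0.0001  0.0008] rows 1.0
```

Contact is confirmed (+2.8 N), so I'll release, rise and check.

```bash
python3 jog.py '0 0 0 0 0 0;0 0 0 0 0 0;0 0 0 0 0 0;0 0 0 0 0 0;0 0 0 0 0 0' 0.06
python3 jog.py '0 0 -.02 0 0 0;0 0 -.03 0 0 0;0 0 -.04 0 0 0;0 0 -.04 0 0 0;0 0 -.04 0 0 0;-.03 0 0 0 0 0;-.03 0 0 0 0 0;0 0 0 0 0 0'
python3 jog.py '0 0 0 0 0 0;0 0 0 0 0 0;0 0 0 0 0 0'
python3 q.py
python3 - <<'E'
from h import *
d=snap("wrist");P=cloud(d);e=snap("scene")
for h in(.066,.055):
    m=(abs(P[...,2]-h)<.005)&(np.hypot(P[...,0]-.415,P[...,1]+.334)<.05)
    c=max(cv2.findContours(m.astype(np.uint8),0,1)[0],key=cv2.contourArea);(u,v),r=cv2.minEnclosingCircle(c);print(h,ray(d,u,v,h),r)
cv2.imwrite("pics/c7.png",np.hstack([cv2.resize(d["image"],(320,240)),e["image"][150:390,150:630]]))
E
```

```text
time: 18.63
tcp_pos: [0.4153, -0.3339, 0.0178]
orientation: [[0.988, 0.157, 0.0], [0.157, -0.988, 0.0], [0.0, -0.0, -1.0]]
ft_force: [1.1, -0.0, 0.1]
grip_width: 0.0599
grip_force: 0.0
time: 19.3
tcp_pos: [0.3503, -0.3448, 0.1883]
orientation: [[0.988, 0.152, -0.004], [0.152, -0.988, -0.001], [-0.004, 0.001, -1.0]]
ft_force: [-1.3, 1.2, -0.6]
grip_width: 0.0601
grip_force: 0.0
time: 19.55
tcp_pos: [0.357, -0.343, 0.1878]
orientation: [[0.987, 0.158, 0.001], [0.158, -0.987, 0.0], [0.001, -0.0, -1.0]]
ft_force: [1.0, 0.9, -0.3]
grip_width: 0.0603
grip_force: 0.0
2590
fit [ 0.41523622 -0.33399695] 0.05788543799420014 circ ((0.41509807109832764, -0.33399295806884766), 0.060078177601099014)
0.066 [ 0.41393653 -0.33462556  0.066     ] 11.426088333129883
0.055 [ 0.41442496 -0.33473764  0.055     ] 30.64728546142578
```

View pics/c7.png

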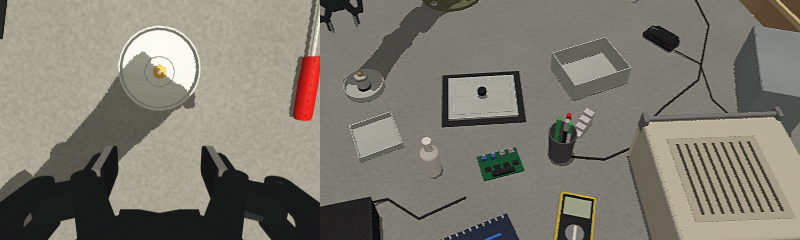

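The probe stands upright mid-dish at (158,70) in the left half. The lid is knob up and centred on the mat at (482,97), and nothing else has moved.

```bash
python3 -c "
from plant import bot, cam
print(bot.sign_off())"
```

```text
the job is handed in; nothing more can be done
None
```

Job handed in at about 20 s: the lid is knob up on the middle of the mat, and the transducer felt light (about 1.6 N, roughly 160 g), so it was set down upright within about 2 mm of the round dish's centre.

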